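# Sort the odds and ends into their trays

### The job

Sort the odds and ends at the front of the bench into their places: one wooden clothes peg lying flat in each bay of the two-bay tray, the cotton reel standing upright in the round dish, and the pine offcut lying flat in the single rectangular tray. Leave the round pin tin and the pencil where they are.

Things in the scene. Friction and masses are not known exactly. Their poses are not given: they have to be found in the camera images.
- peg_0_center (a point): wooden clothes peg, yellow, lying flat on the bench, 72 mm long (its y axis), 15 mm wide (x), 12 mm high (z); one of two alike. The point is its centre, half-way up (6 mm above its underside).
- peg_1_center (a point): wooden clothes peg, yellow, lying flat on the bench, 72 mm long (its y axis), 15 mm wide (x), 12 mm high (z); one of two alike. The point is its centre, half-way up (6 mm above its underside).
- cotton_reel_center (a point): pale wooden cotton reel standing upright on its end, about 35 mm in diameter, 42 mm tall, with a narrower wound middle. The point is its centre, half-way up (21 mm above its underside); z is its axis.
- offcut_center (a point): rectangular block of pale pine, an offcut, lying flat: 72 mm long (its y axis), 35 mm wide (x), 28 mm high (z). The point is its centre, half-way up (14 mm above its underside).
- bay_1 (a point): First bay of the two-bay peg tray, a low pale wooden tray fixed to the bench, two long bays side by side along its x axis. Outside 105 (x) x 110 (y) mm, walls, ends and divider 5 mm thick, their tops 12 mm above the bench, floor 4 mm thick. Each bay is 45 mm wide (x) and 100 mm long (y) inside; bay centres are 50 mm apart. The point is the centre of the bay's floor, 4 mm above the bench; y runs along the bay, z up.
- bay_2 (a point): Second bay of the two-bay peg tray, a low pale wooden tray fixed to the bench, two long bays side by side along its x axis. Outside 105 (x) x 110 (y) mm, walls, ends and divider 5 mm thick, their tops 12 mm above the bench, floor 4 mm thick. Each bay is 45 mm wide (x) and 100 mm long (y) inside; bay centres are 50 mm apart. The point is the centre of the bay's floor, 4 mm above the bench; y runs along the bay, z up.
- dish_in (a point): small round turned dish of pale wood, fixed to the bench: 80 mm across, wall 5 mm thick and 12 mm high over the bench, floor 4 mm thick, open space at least 64 mm across. The point is the centre of its floor, 4 mm above the bench; z up.
- offcut_tray_in (a point): single-bay rectangular tray of pale wood, fixed to the bench, without divider: inside 62 mm (x) by 100 mm (y), walls 5 mm thick and 12 mm high over the bench, floor 4 mm thick. The point is the centre of its floor, 4 mm above the bench; y runs along its length, z up.
- pin_tin_center (a point): bystander to leave alone: round flat pin tin, red lid, 62 mm across, 24 mm high, loose on the bench among the things to sort. The point is its centre, 12 mm above the bench.
- pencil_center (a point): bystander to leave alone: flat red carpenter's pencil, 182 mm long (x), 17 mm wide, 7 mm high, loose on the bench between two trays. The point lies near its middle, 3.5 mm above the bench.
Mind the look-alikes: they are no part of the job. Leave any black or pink look-alike of the part that bears dish_in alone.

How it is judged:
By the outcome, as a careful person would: the job done as asked, in the order asked, and still so for the second after the job is handed in, with the robot touching nothing.
It also fails if it takes over 93 s, if anything falls off the work surface, if the arm or the gripper's body presses on something with over 40 N, if the wrist force passes 120 N, or if a joint passes its speed limit or range.

### The arm

A 6-joint arm with a two-finger parallel gripper is mounted at the origin on a cart in front of the work surface, level with it; the furniture and walls round the work are solid. World frame = base frame: x ahead of the robot, y to its left, z up, the work surface at z = 0. Lengths are in m, angles in degrees, forces in N, time in s.
With the tool pointing down it reaches from about 0.25 to 0.775 m from the base axis. Payload 4 kg.
Tool frame: the origin (TCP) lies at the very end of the fingers, on their centre line; the grasp point (between the pads) lies 19 mm behind it; z points along the fingers, y is the direction in which the jaws open and shut (so a half turn about z gives the same grasp; the last joint's range is limited). The gripper opens to 85 mm and grips with 20 to 120 N. Pads are 22 mm wide; open, the fingers measure 114 mm over their backs; the gripper's body (76 mm by 85 mm) begins 54 mm behind the grasp point. The pads swing forward as they close: fully open they stand 13 mm farther back than shut.
Start: joints at [58.894, 4.996, 78.535, -0, 96.463, -5.907], TCP at [0.234, 0.498, 0.231] pointing down, gripper open.
Joint ranges: [-177.83, 177.83], [-43.37, 116.18], [15.69, 146.23], [-61.86, 241.86], [9.47, 152.12], [-147.06, 147.06]. Speed limits (degrees/s): [159.86, 159.86, 180, 180, 180, 180].

### API

Orientations are given as a 3x3 rotation matrix whose columns are the frame's x, y, z axes.
In Python, from rig import r, vision gives the robot as it stands.
- The arm moves only by the tool apply_moves, never from a script. Its argument "commands" is a list of rows, each a list of 3 entries, a list of its own where there are three numbers: the turn, a rotation vector about the world's x, y, z in rad, then the shift along the world's x, y, z in m, then the closure in counts, from 0 (fully open) to 255 (shut). A call has 1 to 20 rows; each row shifts and turns the pose as measured when the row begins; what a row does not reach is not made up. A row lasts 1/8 s, in which the tool goes at most 62.5 mm and 10.7 degrees, less where a joint would pass 70% of its speed; a pose out of reach is approached as far as the arm can. A call with a gripper value outside its range is refused whole. The fingers move at their own pace and stop on an object; "newtons" is the grip in N (left out, the last holds). Time passes only in rows, so rows that do not move let the fingers close. It gives the time, the measured TCP pose, the force and the opening at its end, in the units of the state.
- r.get_obs(): the state, without advancing time (a new reading comes with each control period).
- vision.get_image(name): name is "side" or "top"; returns (picture, depth): 400x640x3 uint8, red, green, blue; 400x640 float32, m along the optical axis (not along the pixel's ray), 0 where there is no reading.
- vision.camera_params(name): a dict with "fx", "fy", "cx", "cy" (pixels), "position" and "attitude" of the camera in the world. Camera axes: x right, y down, z forward; pixel columns grow to the right and rows downward; lengths in m; the calibration is good to about 2 mm. A picture is of the moment at which its call begins. camera_params takes no time and is no camera call.
- r.finish_job(): hands the job in, once; it reports no verdict.
The state is a dict: "time": time; "qpos": joint angles; "joint_vel": joint speeds; "tau": joint torques, N m; "tool_pos": TCP position; "tcp_rot": TCP orientation; "force": force on the tool from outside, world axes, zero at the start; "wrist_torque": the same for the moment, N m; "width": finger opening in m.
Only numpy, scipy, OpenCV 4.12 (cv2) and the standard library are available. Lean on these libraries where they do the work, as an engineer would, in place of code of your own. Each camera call takes 0.05 s, during which the arm holds its last target. There are 200 camera calls.

## Working session

There is one attempt and no reset: what is moved stays moved. The work goes in short steps, Python scripts to look and compute and a tool call to move; the robot and the scene stay as the last step left them, time stands still between calls to the robot, and variables do not carry over. Pictures are saved under pics/ and viewed, on a budget of 14 in all, crops included, one or two more only if the job needs it, and the job is handed in when it is done.

Besides the shell and the picture viewer there is one more tool, called after "Request:" as a command line: name --argument value ..., lists and objects as JSON in quotes. apply_moves: Moves the arm, as the interface text tells. Its arguments: {"type":"object","properties":{"commands":{"type":"array"},"newtons":{"type":"number"}},"required":["commands"]}

```bash
mkdir -p pics
cat > h.py <<'E'
import numpy as np, cv2
from rig import r, vision
def grab(n,tag):
    im,d=vision.get_image(n); np.savez(f'/tmp/{tag}.npz',im=im,d=d)
    cv2.imwrite(f'pics/{tag}.png',im[...,::-1]); return im,d
def R(cp):
    a=np.array(cp['attitude'],float)
    return a if a.shape==(3,3) else a
def world(n,u,v,d=None,z=None):
    cp=vision.camera_params(n); Rm=R(cp); p=np.array(cp['position'])
    ray=Rm@np.array([(u-cp['cx'])/cp['fx'],(v-cp['cy'])/cp['fy'],1.])
    return p+ray*(d if z is None else (z-p[2])/ray[2])
E
python3 - <<'E'
from h import *
for n in ('top','side'):
    print(vision.camera_params(n)); grab(n,n+'0')
o=r.get_obs();print(o['time'],o['tool_pos'],o['tcp_rot'],o['width'])
E
```

```text
{'fx': 398.98878014799584, 'fy': 398.98878014799584, 'cx': 324.65582854639956, 'cy': 197.0280100784347, 'position': array([ 0.22544154, -0.06541342,  1.22450478]), 'attitude': array([[ 4.48671711e-02, -9.75031210e-01,  2.17488106e-01],
       [-9.98992961e-01, -4.37913464e-02,  9.76632140e-03],
       [ 1.62879086e-06, -2.17707274e-01, -9.76014110e-01]])}
{'fx': 462.6508026356471, 'fy': 462.6508026356471, 'cx': 311.162912144029, 'cy': 193.4266259978599, 'position': array([0.30421209, 1.26842911, 0.90623757]), 'attitude': array([[-0.99139914, -0.05388622,  0.11926454],
       [-0.12932755,  0.54301912, -0.82970152],
       [-0.02005344, -0.83798956, -0.54531766]])}
0.1 [0.23393813 0.49726388 0.2302256 ] [[-9.04831217e-01  4.25769154e-01 -1.04694069e-03]
 [ 4.25770396e-01  9.04829519e-01 -1.76380527e-03]
 [ 1.96328960e-04 -2.04170242e-03 -9.99997896e-01]] 0.08532878715761685
```

View pics/top0.png

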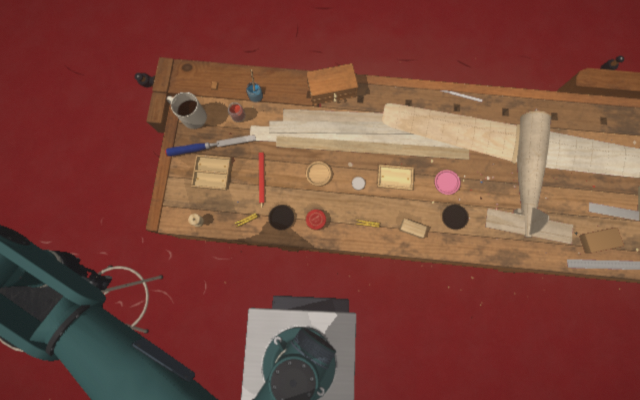

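View pics/side0.png

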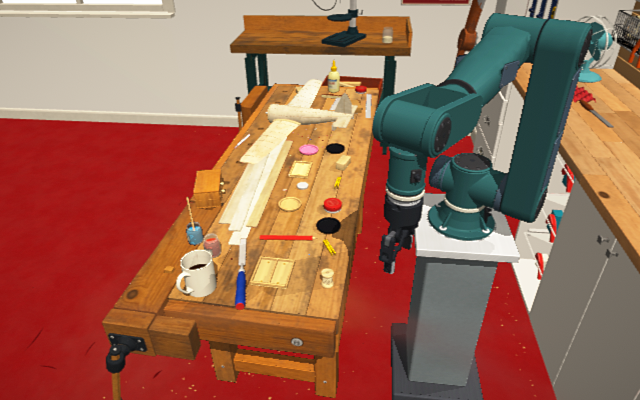

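Top view: the two-bay tray is at (211,172), the pencil at (262,178) and the single tray at (396,177). The reel is at (195,219), the pegs at (246,220) and (369,223), the offcut at (413,228) and the tin at (317,219).

There are four candidate dishes: pale wood (318,173), pink (447,182), black (281,217) and black (455,217). The pale wood one fits the description. I'll confirm it in an enlarged crop.

Run:
```python
from h import *
im=np.load('/tmp/top0.npz')['im'][...,::-1]
a=cv2.resize(im[150:245,180:310],None,fx=6,fy=6,interpolation=cv2.INTER_CUBIC)
b=cv2.resize(im[150:245,300:430],None,fx=6,fy=6,interpolation=cv2.INTER_CUBIC)
cv2.imwrite('pics/a.png',a);cv2.imwrite('pics/b.png',b)
```

```text
(no output)
```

View pics/a.png

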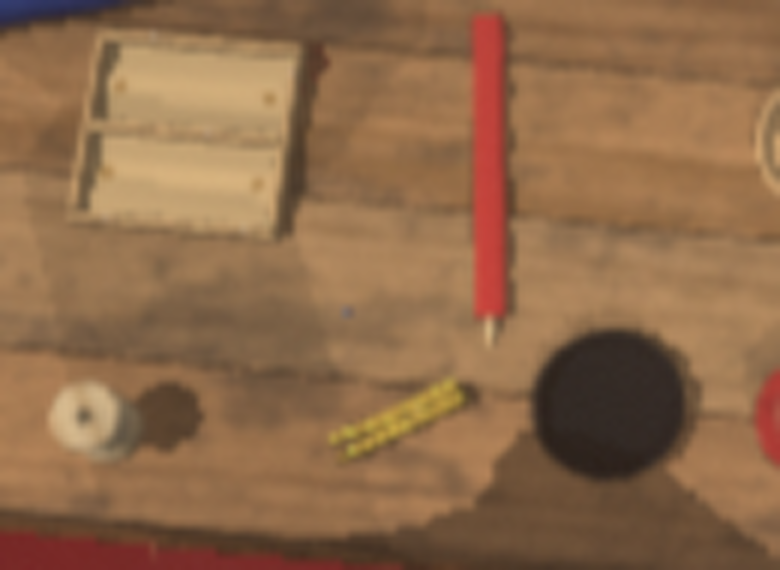

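View pics/b.png

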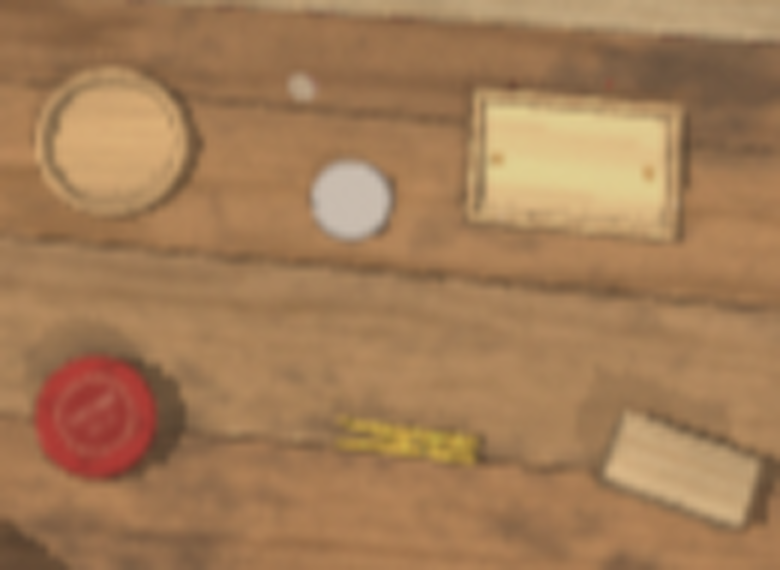

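Crop a (origin 180,150, ×6) shows the two-bay tray, the reel top at (85,416) and one peg from (340,447) to (463,390). Crop b (origin 300,150) shows the pale dish centred at (115,141), which matches in colour and 5 mm wall. It also shows the single tray, the second peg and the offcut.

Run:
```python
from h import *
def W(ox,pts,z): return np.array([world('top',ox+(x+.5)/6-.5,150+(y+.5)/6-.5,z=z) for x,y in pts])
def rep(n,p):
    p=p[:,:2]; print(n,'c',p.mean(0).round(4),'sides',[round(float(np.linalg.norm(p[i]-p[i-1])),4) for i in range(len(p))])
    if len(p)==4:
        e=(p[1]-p[0])+(p[2]-p[3]); print('  long-ish edge ang',np.degrees(np.arctan2(e[1],e[0])).round(1))
    if len(p)==2: e=p[1]-p[0]; print('  ang',np.degrees(np.arctan2(e[1],e[0])).round(1))
rep('tray2',W(180,[(100,33),(305,43),(278,238),(70,222)],.012))
rep('bay far',W(180,[(105,85),(285,96)],.004)); rep('bay near',W(180,[(96,176),(272,185)],.004))
rep('reel',W(180,[(85,416)],.042))
rep('pegA',W(180,[(340,447),(463,390)],.012))
rep('dish',W(300,[(115,141)],.012)); rep('dishd',W(300,[(38,141),(190,141)],.012))
rep('tray1',W(300,[(475,88),(687,103),(680,241),(466,222)],.012))
rep('pegB',W(300,[(340,435),(478,447)],.012))
rep('off',W(300,[(630,411),(762,462),(742,528),(603,476)],.028))
# colour segmentation of the yellow pegs and depth cross-check
f=np.load('/tmp/top0.npz');im,d=f['im'],f['d'];h=cv2.cvtColor(im,cv2.COLOR_RGB2HSV)
m=((h[...,0]>22)&(h[...,0]<34)&(h[...,1]>140)&(h[...,2]>90)).astype(np.uint8)
for x0,x1 in((230,265),(350,390)):
    s=np.zeros_like(m);s[205:240,x0:x1]=m[205:240,x0:x1]
    v,u=np.nonzero(s);P=np.array([world('top',a,b,z=.012)[:2] for a,b in zip(u,v)])
    c,sz,a=cv2.minAreaRect(P.astype(np.float32)*1000);w,V=np.linalg.eigh(np.cov(P.T));e=V[:,1]
    print('seg',c,sz,np.degrees(np.arctan2(e[1],e[0])))
for n,u,v in(('reel',194,219),('off',413,228),('tin',316,219),('pegA',247,220)): print(n,d[v,u] and world('top',u,v,d=d[v,u]).round(4))
rep('tin',W(300,[(97,416)],.024))
```

```text
tray2 c [0.5612 0.3091] sides [0.1038, 0.1094, 0.1069, 0.1094]
  long-ish edge ang -91.1
bay far c [0.587  0.3105] sides [0.0963, 0.0963]
  ang -91.1
bay near c [0.5374 0.3111] sides [0.0933, 0.0933]
  ang -90.4
reel c [0.4041 0.3357] sides [0.0]
pegA c [0.4147 0.1836] sides [0.0685, 0.0685]
  ang -61.9
dish c [ 0.5721 -0.0312] sides [0.0]
dishd c [ 0.5721 -0.0307] sides [0.0799, 0.0799]
  ang -87.4
tray1 c [ 0.571 -0.274] sides [0.0733, 0.112, 0.0753, 0.1117]
  long-ish edge ang -92.2
pegB c [ 0.4197 -0.1891] sides [0.0707, 0.0707]
  ang -92.5
off c [ 0.4091 -0.3261] sides [0.0364, 0.0704, 0.0354, 0.0734]
  long-ish edge ang -108.7
seg (418.19488525390625, 188.31736755371094) (10.416999816894531, 58.73453140258789) 122.44582260384895
seg (421.3785400390625, -202.84405517578125) (4.30710506439209, 2.2097668647766113) 46.1826624388147
reel [0.405  0.3374 0.0348]
off [ 0.4088 -0.325   0.0248]
tin [ 0.4228 -0.0302  0.027 ]
pegA [0.4129 0.1823 0.0103]
tin c [ 0.4235 -0.0294] sides [0.0]
```

Every measurement agrees with the given sizes to within a few mm. The tray axis is at about 89°. Moving over the first peg.

Request:
apply_moves --commands '[[[0,0,-0.076],[0.0226,-0.039,-0.014],130],[[0,0,-0.076],[0.0226,-0.039,-0.014],130],[[0,0,-0.076],[0.0226,-0.039,-0.014],130],[[0,0,-0.076],[0.0226,-0.039,-0.014],130],[[0,0,-0.076],[0.0226,-0.039,-0.014],130],[[0,0,-0.076],[0.0226,-0.039,-0.014],130],[[0,0,-0.076],[0.0226,-0.039,-0.014],130],[[0,0,-0.076],[0.0226,-0.039,-0.014],130],[[0,0,0],[0,0,0],130]]' --newtons 40

```text
time: 1.23
tool_pos: [0.4157, 0.1744, 0.1099]
tcp_rot: [[-0.484, 0.875, -0.008], [0.875, 0.484, -0.003], [0.001, -0.008, -1.0]]
force: [0.9, 1.6, -0.1]
width: 0.0416
```

Request:
apply_moves --commands '[[[0.003,-0.008,0],[0,0.009,-0.04],130],[[0,0,0],[0,0,-0.03],130],[[0,0,0],[0,0,-0.01],130],[[0,0,0],[0,0,0],130]]'

```text
time: 1.72
tool_pos: [0.4155, 0.1857, 0.0293]
tcp_rot: [[-0.486, 0.874, 0.002], [0.874, 0.486, 0.002], [0.001, 0.003, -1.0]]
force: [-0.5, 0.1, -0.6]
width: 0.0419
```

Run:
```python
from h import *
im,d=grab('side','s1'); o=r.get_obs(); print(o['tool_pos'],o['tcp_rot'][:,2])
# where should the peg centre project?
im=im[...,::-1]
cv2.imwrite('pics/s1c.png',cv2.resize(im[190:290,280:410],None,fx=6,fy=6,interpolation=cv2.INTER_CUBIC))
```

```text
[0.41592788 0.18584127 0.02994272] [ 0.0031557   0.00279679 -0.99999111]
```

View pics/s1c.png

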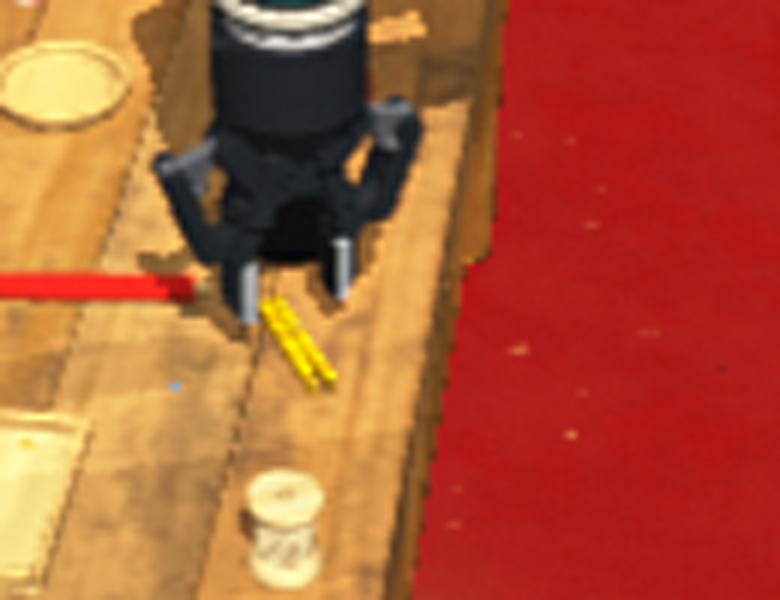

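The side crop shows the peg from (272,302) to (325,385), with the jaws straddling its line. I'll cross-check these pixels with the side calibration.

Run:
```python
from h import *
f=lambda x,y,z:world('side',280+(x+.5)/6-.5,190+(y+.5)/6-.5,z=z)[:2]
a,b=f(272,302,.012),f(325,385,.012);print(a,b,(a+b)/2,np.linalg.norm(a-b),np.degrees(np.arctan2(*(a-b)[::-1])))
print('reel top',f(285,492,.042),'bottom',f(285,572,0))
```

```text
[0.42395639 0.16293628] [0.39129163 0.22461432] [0.40762401 0.1937753 ] 0.0697937470193698 -62.094253917829995
reel top [0.39979762 0.33525198] bottom [0.39906439 0.34303196]
```

Request:
apply_moves --commands '[[[0,0,-0.02],[-0.004,0.003,-0.015],130],[[0,0,0],[0,0,-0.0085],130],[[0,0,0],[0,0,0],130],[[0,0,0],[0,0,0],200],[[0,0,0],[0,0,0],255],[[0,0,0],[0,0,0],255],[[0,0,0],[0,0,0],255],[[0,0,0],[0,0,0],255]]'

```text
time: 2.78
tool_pos: [0.4143, 0.1901, 0.0085]
tcp_rot: [[-0.467, 0.884, 0.01], [0.884, 0.467, 0.005], [-0.0, 0.011, -1.0]]
force: [0.1, -0.4, -0.8]
width: 0.013
```

Request:
apply_moves --commands '[[[0,0,0],[0,0,0],255]]'

```text
time: 2.9
tool_pos: [0.4143, 0.1901, 0.0084]
tcp_rot: [[-0.467, 0.884, 0.01], [0.884, 0.467, 0.005], [-0.0, 0.011, -1.0]]
force: [0.5, -1.2, 0.6]
width: 0.0134
```

Request:
apply_moves --commands '[[[0,0,0],[0,0,0],170],[[0,0,0],[0,0,0],170],[[0.004,0.009,0],[0,0,-0.004],170],[[0,0,0],[0,0,0],170],[[0,0,0],[0,0,0],255],[[0,0,0],[0,0,0],255],[[0,0,0],[0,0,0],255],[[0,0,0],[0,0,0],255]]'

```text
time: 3.9
tool_pos: [0.4144, 0.1901, 0.0043]
tcp_rot: [[-0.467, 0.884, 0.0], [0.884, 0.467, 0.009], [0.008, 0.005, -1.0]]
force: [-0.1, 0.6, 0.8]
width: 0.0134
```

Request:
apply_moves --commands '[[[-0.009,0,0],[0,0,0.035],255],[[0,0,0],[0,0,0.035],255],[[0,0,-0.072],[0.0245,0.017,0],255],[[0,0,-0.072],[0.0245,0.017,0],255],[[0,0,-0.072],[0.0245,0.017,0],255],[[0,0,-0.072],[0.0245,0.017,0],255],[[0,0,-0.072],[0.0245,0.017,0],255],[[0,0,-0.072],[0.0245,0.017,0],255],[[0,0,-0.072],[0.0245,0.017,0],255],[[0,0,0],[0,0,0],255]]'

```text
time: 5.15
tool_pos: [0.5892, 0.3124, 0.0744]
tcp_rot: [[0.035, 0.999, -0.003], [0.999, -0.035, -0.0], [-0.0, -0.003, -1.0]]
force: [0.6, 0.5, -0.6]
width: 0.0135
```

Run:
```python
from h import *
im,d=grab('side','s2'); o=r.get_obs(); print(o['tool_pos'],o['tcp_rot'])
cv2.imwrite('pics/s2c.png',cv2.resize(im[200:300,220:350,::-1],None,fx=6,fy=6,interpolation=cv2.INTER_CUBIC))
```

```text
[0.58832812 0.31174069 0.07436791] [[ 3.45025472e-02  9.99398278e-01 -3.55752562e-03]
 [ 9.99404251e-01 -3.45053314e-02 -7.24211589e-04]
 [-8.46529416e-04 -3.53041908e-03 -9.99993410e-01]]
```

View pics/s2c.png

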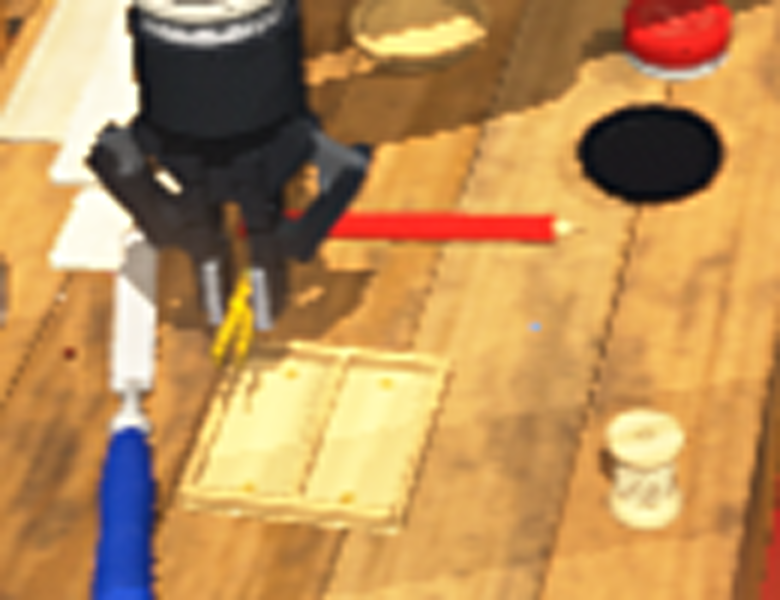

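The peg is in the jaws, but it looks steeper than the tray edges, so it may have pitched. I'll measure its end heights on the plane x≈0.589.

Run:
```python
from h import *
d=np.load('/tmp/s2.npz')['d']
cp=vision.camera_params('side');Rm=cp['attitude'];p=cp['position']
for x,y in((228,358),(238,320),(247,280)):
    u,v=220+(x+.5)/6-.5,200+(y+.5)/6-.5
    ray=Rm@np.array([(u-cp['cx'])/cp['fx'],(v-cp['cy'])/cp['fy'],1]);t=(.589-p[0])/ray[0]
    dd=d[round(v),round(u)];print('plane',(p+ray*t).round(4),'depth',dd,(p+ray*dd).round(4))
im=np.load('/tmp/s2.npz')['im'];h=cv2.cvtColor(im,cv2.COLOR_RGB2HSV)
m=(h[...,0]>22)&(h[...,0]<34)&(h[...,1]>200)&(h[...,2]>150);m[:243]=0;m[262:]=0;m[:,:253]=0;m[:,264:]=0
for v,u in zip(*np.nonzero(m)): print(u,v,world('side',u,v,d=d[v,u]).round(3))
```

```text
plane [0.589  0.3408 0.0733] depth 1.3749348 [ 0.6155  0.2545 -0.0043]
plane [0.589  0.319  0.0772] depth 1.2668178 [0.5874 0.3242 0.0818]
plane [0.589  0.2979 0.0836] depth 1.2952443 [0.5906 0.2923 0.0788]
260 248 [0.59  0.304 0.083]
259 249 [0.592 0.306 0.08 ]
260 249 [0.59  0.306 0.081]
258 250 [0.593 0.314 0.083]
259 250 [0.592 0.31  0.08 ]
260 250 [0.589 0.31  0.08 ]
259 251 [0.591 0.313 0.079]
260 251 [0.588 0.315 0.081]
258 252 [0.592 0.321 0.082]
259 252 [0.59  0.318 0.08 ]
260 252 [0.587 0.317 0.079]
261 252 [0.583 0.321 0.083]
258 253 [0.59  0.327 0.083]
259 253 [0.588 0.324 0.082]
260 253 [0.587 0.317 0.076]
261 253 [0.583 0.322 0.08 ]
257 254 [0.593 0.329 0.081]
258 254 [0.59  0.328 0.081]
257 255 [0.592 0.331 0.08 ]
260 255 [0.583 0.333 0.082]
257 256 [0.591 0.338 0.082]
256 257 [0.593 0.34  0.08 ]
260 257 [0.582 0.338 0.079]
256 258 [0.592 0.343 0.079]
```

Peg is level (top at z≈0.081 along its length) and centred at y≈0.308. Lowering it into the far bay.

Request:
apply_moves --commands '[[[0,-0.003,0.015],[-0.0025,-0.0025,-0.03],255],[[0,0,0],[0,0,-0.022],255],[[0,0,0],[0,0,0],255]]'

```text
time: 5.58
tool_pos: [0.5833, 0.3076, 0.0217]
tcp_rot: [[0.017, 1.0, -0.002], [1.0, -0.017, -0.002], [-0.002, -0.002, -1.0]]
force: [-0.1, -0.2, -0.4]
width: 0.0135
```

Request:
apply_moves --commands '[[[0,0,0],[0.0025,0.001,-0.005],255],[[0,0,0],[0,0,-0.004],255],[[0,0,0],[0,0,0],255]]'

```text
time: 5.95
tool_pos: [0.5867, 0.3087, 0.0153]
tcp_rot: [[0.017, 1.0, 0.001], [1.0, -0.017, -0.0], [-0.0, 0.001, -1.0]]
force: [-0.7, -0.1, -0.6]
width: 0.0133
```

Request:
apply_moves --commands '[[[0,0,0],[-0.0005,0,-0.004],255],[[0,0,0],[0,0,0],255],[[0,0,0],[0,0,0],195],[[0,0,0],[0,0,0],195],[[0,0,0],[0,0,0.02],180],[[0,0,0],[0,0,0.04],150],[[0,0,0],[0,0,0.04],130]]'

```text
time: 6.82
tool_pos: [0.5843, 0.308, 0.1129]
tcp_rot: [[0.016, 1.0, -0.004], [1.0, -0.016, -0.003], [-0.003, -0.004, -1.0]]
force: [-0.4, -0.2, 0.8]
width: 0.0415
```

Request:
apply_moves --commands '[[[0,0,-0.003],[-0.016,-0.0485,-0.003],130],[[0,0,-0.003],[-0.016,-0.0485,-0.003],130],[[0,0,-0.003],[-0.016,-0.0485,-0.003],130],[[0,0,-0.003],[-0.016,-0.0485,-0.003],130],[[0,0,-0.003],[-0.016,-0.0485,-0.003],130],[[0,0,-0.003],[-0.016,-0.0485,-0.003],130],[[0,0,-0.003],[-0.016,-0.0485,-0.003],130],[[0,0,-0.003],[-0.016,-0.0485,-0.003],130],[[0,0,-0.003],[-0.016,-0.0485,-0.003],130],[[0,0,-0.003],[-0.016,-0.0485,-0.003],130],[[0,0,0],[0,0,0],130]]'

```text
time: 8.2
tool_pos: [0.4285, -0.19, 0.1121]
tcp_rot: [[0.045, 0.998, 0.044], [0.999, -0.045, -0.005], [-0.003, 0.044, -0.999]]
force: [0.3, 0.6, -0.1]
width: 0.0422
```

Run:
```python
from h import *
t,_=grab('top','t3'); s,_=grab('side','s3')
z=lambda i,y,x,h,w:cv2.resize(i[y:y+h,x:x+w,::-1],None,fx=6,fy=6,interpolation=cv2.INTER_CUBIC)
cv2.imwrite('pics/c3.png',np.hstack([z(t,140,180,95,65),z(s,130,300,95,65)]))
```

```text
(no output)
```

View pics/c3.png

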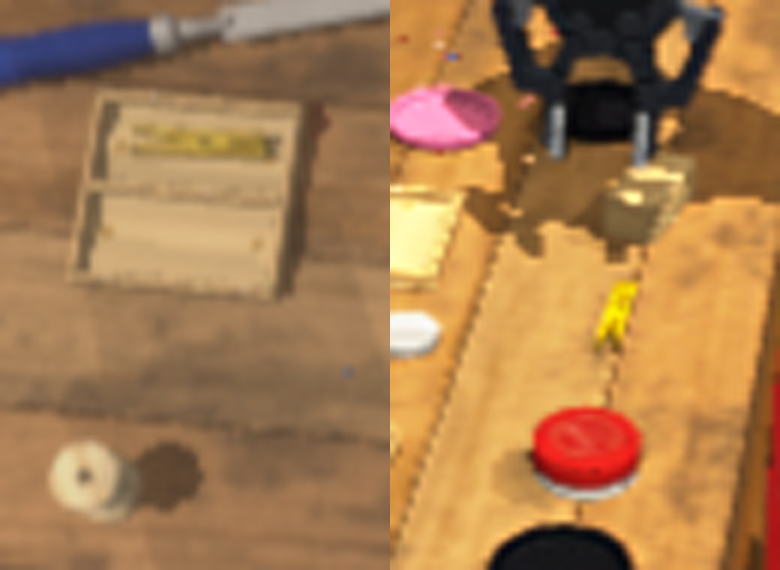

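Left panel: the first peg lies flat in the far bay. Right panel: the second peg spans (633,285) to (602,345).

Run:
```python
from h import *
f=lambda x,y,z:world('side',300+(x-390+.5)/6-.5,130+(y+.5)/6-.5,z=z)[:2]
a,b=f(630,286,.012),f(603,345,.012);print(a,b,(a+b)/2,np.linalg.norm(a-b),np.degrees(np.arctan2(*(a-b)[::-1])))
g=lambda x,y:world('top',300+(x+.5)/6-.5,150+(y+.5)/6-.5,z=.012)[:2]
print(g(338,435),g(480,448)); print('tin side',f(588,440,.024))
```

```text
[ 0.40836996 -0.21254616] [ 0.41914657 -0.14237075] [ 0.41375827 -0.17745845] 0.07099805031695212 -98.73052192544485
[ 0.42118777 -0.15271078] [ 0.41773175 -0.2254091 ]
tin side [ 0.41735518 -0.02266806]
```

Request:
apply_moves --commands '[[[0.005,0.044,-0.03],[-0.0105,0.004,-0.035],130],[[0,0,0],[0,0,-0.03],130],[[0,0,0],[0,0,-0.015],130],[[0,0,0],[0,0,0],130]]'

```text
time: 8.8
tool_pos: [0.4227, -0.1793, 0.0341]
tcp_rot: [[0.064, 0.998, 0.006], [0.998, -0.064, -0.001], [-0.001, 0.006, -1.0]]
force: [-0.2, -0.2, 0.7]
width: 0.0419
```

Request:
apply_moves --commands '[[[0,0.006,0.01],[-0.004,-0.006,-0.015],130],[[0,0,0],[0,0,-0.01],130],[[0,0,0],[0,0,0],130]]'

```text
time: 9.18
tool_pos: [0.4202, -0.186, 0.0098]
tcp_rot: [[0.052, 0.999, 0.004], [0.999, -0.052, -0.003], [-0.003, 0.004, -1.0]]
force: [0.3, 0.2, -0.2]
width: 0.0417
```

Request:
apply_moves --commands '[[[0,0,0],[0,0,-0.005],130],[[0,0,0],[0,0,0],130],[[0,0,0],[0,0,0],200],[[0,0,0],[0,0,0],255],[[0,0,0],[0,0,0],255],[[0,0,0],[0,0,0],255],[[0,0,0],[0,0,0],255]]'

```text
time: 10.05
tool_pos: [0.4213, -0.1868, 0.0059]
tcp_rot: [[0.052, 0.999, 0.006], [0.999, -0.052, -0.005], [-0.004, 0.007, -1.0]]
force: [-0.2, 1.3, -0.2]
width: 0.0136
```

Request:
apply_moves --commands '[[[0,0,0],[0,0,0.035],255],[[0,0,0],[0,0,0.035],255],[[0,0,0.003],[0.0104,0.0441,0],255],[[0,0,0.003],[0.0104,0.0441,0],255],[[0,0,0.003],[0.0104,0.0441,0],255],[[0,0,0.003],[0.0104,0.0441,0],255],[[0,0,0.003],[0.0104,0.0441,0],255],[[0,0,0.003],[0.0104,0.0441,0],255],[[0,0,0.003],[0.0104,0.0441,0],255],[[0,0,0.003],[0.0104,0.0441,0],255],[[0,0,0.003],[0.0104,0.0441,0],255],[[0,0,0.003],[0.0104,0.0441,0],255],[[0,0,0.003],[0.0104,0.0441,0],255],[[0,0,0],[0,0,0],255]]'

```text
time: 11.8
tool_pos: [0.5372, 0.314, 0.0774]
tcp_rot: [[0.022, 1.0, 0.01], [1.0, -0.022, -0.005], [-0.005, 0.01, -1.0]]
force: [0.0, 0.7, 0.2]
width: 0.0135
```

Run:
```python
from h import *
im,d=grab('side','s4');o=r.get_obs();print(o['tool_pos'],o['tcp_rot'][:,2])
cv2.imwrite('pics/s4c.png',cv2.resize(im[200:300,220:350,::-1],None,fx=6,fy=6,interpolation=cv2.INTER_CUBIC))
h=cv2.cvtColor(im,cv2.COLOR_RGB2HSV)
m=(h[...,0]>22)&(h[...,0]<34)&(h[...,1]>190)&(h[...,2]>130)
P=np.array([world('side',u,v,d=d[v,u]) for v,u in zip(*np.nonzero(m)) if d[v,u]>0])
P=P[(P[:,2]>.06)&(abs(P[:,0]-.54)<.04)&(abs(P[:,1]-.31)<.06)]
P=P[np.argsort(P[:,1])]
print(P[::2].round(3))
```

```text
[0.53698592 0.31238761 0.07725516] [ 0.0090504  -0.00632448 -0.99993904]
[[0.542 0.292 0.077]
 [0.538 0.295 0.08 ]
 [0.538 0.308 0.087]
 [0.538 0.31  0.085]
 [0.54  0.313 0.083]
 [0.539 0.319 0.078]
 [0.533 0.32  0.083]
 [0.536 0.321 0.083]
 [0.536 0.324 0.076]
 [0.54  0.326 0.083]
 [0.54  0.328 0.082]
 [0.531 0.331 0.086]
 [0.538 0.335 0.085]
 [0.53  0.338 0.084]
 [0.529 0.342 0.081]
 [0.539 0.347 0.084]]
```

Request:
apply_moves --commands '[[[0.006,0.009,0.003],[0,-0.003,-0.03],255],[[0,0,0],[0,0,-0.02],255],[[0,0,0],[0,0,0],255]]'

```text
time: 12.22
tool_pos: [0.5366, 0.3059, 0.0264]
tcp_rot: [[0.023, 1.0, -0.0], [1.0, -0.023, -0.002], [-0.002, -0.0, -1.0]]
force: [0.2, 0.3, 0.0]
width: 0.0134
```

Request:
apply_moves --commands '[[[0,0,0],[0,0.0025,-0.0085],255],[[0,0,0],[0,0,-0.003],255],[[0,0,0],[0,0,0],255]]'

```text
time: 12.6
tool_pos: [0.5379, 0.3076, 0.0167]
tcp_rot: [[0.024, 1.0, 0.003], [1.0, -0.024, -0.001], [-0.001, 0.003, -1.0]]
force: [0.6, 0.1, -0.1]
width: 0.0135
```

Request:
apply_moves --commands '[[[0,0,0],[0,0,-0.0045],255],[[0,0,0],[0,0,0],255],[[0,0,0],[0,0,0],195],[[0,0,0],[0,0,0],195],[[0,0,0],[0,0,0.02],180],[[0,0,0],[0,0,0.04],130],[[0,0,0],[0,0,0.04],50],[[0,0,0],[-0.033,0.0065,0],20],[[0,0,0],[-0.033,0.0065,0],20],[[0,0,0],[-0.033,0.0065,0],20],[[0,0,0],[-0.031,0.0065,0],20],[[0,0,0],[0,0,0],20]]'

```text
time: 14.1
tool_pos: [0.4083, 0.3362, 0.1303]
tcp_rot: [[0.025, 0.999, 0.02], [1.0, -0.025, 0.009], [0.01, 0.019, -1.0]]
force: [1.0, -0.0, 0.8]
width: 0.0788
```

Request:
apply_moves --commands '[[[-0.009,0.02,0],[-0.005,0,-0.035],20],[[0,0,0],[0,0,-0.035],20],[[0,0,0],[0,0,-0.02],20],[[0,0,0],[0,0,0],20]]'

```text
time: 14.6
tool_pos: [0.4087, 0.3374, 0.0449]
tcp_rot: [[0.026, 1.0, 0.011], [1.0, -0.026, 0.006], [0.006, 0.011, -1.0]]
force: [-0.4, 0.3, 0.2]
width: 0.0785
```

Run:
```python
from h import *
s,_=grab('side','s5');t,_=grab('top','t5');o=r.get_obs();print(o['tool_pos'],o['tcp_rot'][:,2])
z=lambda i,y,x,h,w:cv2.resize(i[y:y+h,x:x+w,::-1],None,fx=6,fy=6,interpolation=cv2.INTER_CUBIC)
cv2.imwrite('pics/s5c.png',z(s,210,230,90,120))
```

```text
[0.40993852 0.33842242 0.04701555] [ 0.01486991  0.00818729 -0.99985592]
```

View pics/s5c.png

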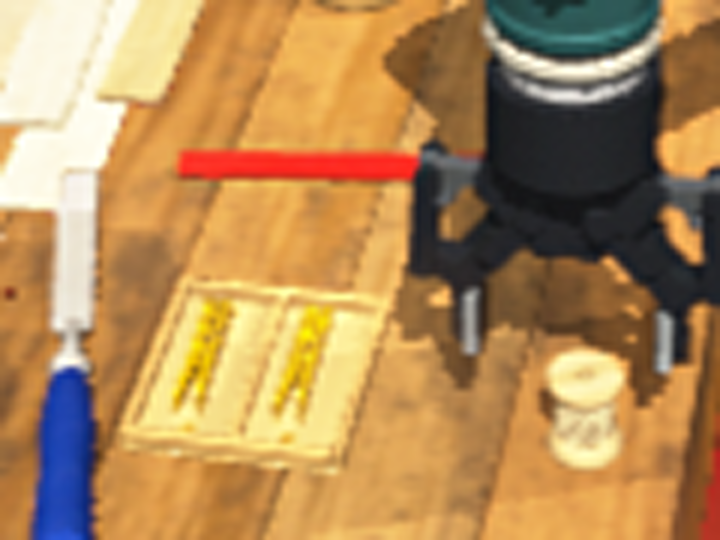

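Both pegs lie flat in their bays. The finger tips are at (470,350) and (665,370) and the reel top at (585,375). I'll use the tips to calibrate out the side camera's bias.

Run:
```python
from h import *
f=lambda x,y,z:world('side',230+(x+.5)/6-.5,210+(y+.5)/6-.5,z=z)
for z in(.045,.057): print(z,f(470,352,z),f(665,372,z),(f(470,352,z)+f(665,372,z))/2)
print(f(585,375,.042),'base ctr',f(585,450,0))
d=np.load('/tmp/s5.npz')['d'];u,v=round(230+585/6),round(210+375/6);print(world('side',u,v,d=d[v,u]))
```

```text
0.045 [0.4528827  0.33093685 0.045     ] [0.36362773 0.33460765 0.045     ] [0.40825521 0.33277225 0.045     ]
0.057 [0.4508112  0.34399934 0.057     ] [0.36279987 0.34761899 0.057     ] [0.40680554 0.34580917 0.057     ]
[0.39959878 0.33721618 0.042     ] base ctr [ 3.99194403e-01  3.41747685e-01 -1.11022302e-16]
[0.3972848  0.3353723  0.04084164]
```

Request:
apply_moves --commands '[[[0.008,0.014,0],[-0.008,-0.002,0],20],[[0,0,0],[0,0,0],20]]'

```text
time: 14.95
tool_pos: [0.4032, 0.3371, 0.0499]
tcp_rot: [[0.026, 1.0, 0.004], [0.999, -0.026, 0.019], [0.019, 0.004, -1.0]]
force: [-0.9, -0.3, -0.2]
width: 0.0785
```

Request:
apply_moves --commands '[[[-0.019,0.004,0],[0,0,-0.022],20],[[0,0,0],[0,0,-0.012],20],[[0,0,0],[0,0,0],20]]'

```text
time: 15.32
tool_pos: [0.4032, 0.3372, 0.0138]
tcp_rot: [[0.026, 1.0, 0.0], [1.0, -0.026, -0.001], [-0.001, 0.0, -1.0]]
force: [-0.5, 0.7, 0.9]
width: 0.0785
```

Request:
apply_moves --commands '[[[0,0,0],[0,0,-0.006],20],[[0,0,0],[0,0,0],80],[[0,0,0],[0,0,0],140],[[0,0,0],[0,0,0],255],[[0,0,0],[0,0,0],255],[[0,0,0],[0,0,0],255],[[0,0,0],[0,0,0],255],[[0,0,0],[0,0,0],255]]'

```text
time: 16.32
tool_pos: [0.4037, 0.3375, 0.008]
tcp_rot: [[0.026, 1.0, 0.002], [1.0, -0.026, 0.0], [0.0, 0.002, -1.0]]
force: [-0.0, 0.2, -0.3]
width: 0.0338
```

Request:
apply_moves --commands '[[[0,0,0],[0,0,0.03],255],[[0,0,0],[0,0,0.035],255],[[0,0,0],[0.0183,-0.0401,0],255],[[0,0,0],[0.0183,-0.0401,0],255],[[0,0,0],[0.0183,-0.0401,0],255],[[0,0,0],[0.0183,-0.0401,0],255],[[0,0,0],[0.0183,-0.0401,0],255],[[0,0,0],[0.0183,-0.0401,0],255],[[0,0,0],[0.0183,-0.0401,0],255],[[0,0,0],[0.0183,-0.0401,0],255],[[0,0,0],[0.0183,-0.0401,0],255],[[0,0,0],[0,0,0],255]]'

```text
time: 17.82
tool_pos: [0.572, -0.0351, 0.0753]
tcp_rot: [[0.023, 1.0, 0.005], [1.0, -0.023, 0.0], [0.0, 0.005, -1.0]]
force: [0.6, -0.0, -0.4]
width: 0.0336
```

Run:
```python
from h import *
s,_=grab('side','s6');o=r.get_obs();print(o['tool_pos'],o['tcp_rot'][:,2])
z=lambda i,y,x,h,w:cv2.resize(i[y:y+h,x:x+w,::-1],None,fx=6,fy=6,interpolation=cv2.INTER_CUBIC)
cv2.imwrite('pics/s6c.png',z(s,140,250,90,110))
```

```text
[ 0.57130349 -0.03353636  0.07513686] [ 0.00379604  0.00130581 -0.99999194]
```

View pics/s6c.png

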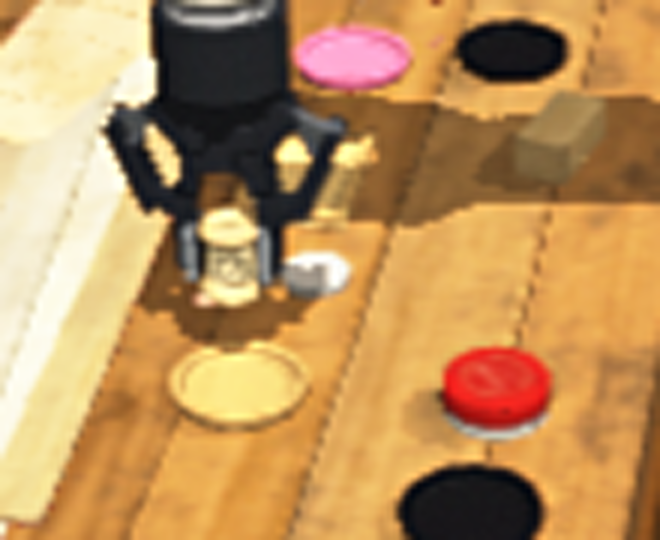

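The reel is held upright, and the pale dish is at (238,383) in the crop. Lowering.

Request:
apply_moves --commands '[[[0,0.004,0],[0.001,0.0025,-0.03],255],[[0,0,0],[0,0,-0.018],255],[[0,0,0],[0,0,0],255]]'

```text
time: 18.25
tool_pos: [0.5714, -0.0282, 0.0262]
tcp_rot: [[0.019, 1.0, -0.0], [1.0, -0.019, 0.003], [0.003, -0.0, -1.0]]
force: [0.4, 0.4, -0.7]
width: 0.0336
```

Run:
```python
from h import *
f=lambda x,y,z:world('side',250+(x+.5)/6-.5,140+(y+.5)/6-.5,z=z)[:2]
print('dish side',f(238,383,.012)); 
o=r.get_obs();print(o['tool_pos'],o['tcp_rot'][:,2],o['force'])
```

```text
dish side [ 0.56663052 -0.02230088]
[ 0.57135796 -0.02815739  0.02624402] [-4.40668164e-04  2.73987446e-03 -9.99996149e-01] [ 0.38207787  0.38679767 -0.70089269]
```

Request:
apply_moves --commands '[[[0,0,0],[0,-0.001,-0.009],255],[[0,0,0],[0,0,-0.002],255],[[0,0,0],[0,0,0],255]]'

```text
time: 18.62
tool_pos: [0.5724, -0.0284, 0.0166]
tcp_rot: [[0.017, 1.0, 0.003], [1.0, -0.017, 0.002], [0.002, 0.003, -1.0]]
force: [-0.4, -0.9, -0.4]
width: 0.0337
```

Request:
apply_moves --commands '[[[0,0,0],[-0.001,-0.001,-0.004],255],[[0,0,0],[0,0,0],255]]'

```text
time: 18.88
tool_pos: [0.5719, -0.0296, 0.0132]
tcp_rot: [[0.017, 1.0, 0.004], [1.0, -0.017, 0.002], [0.002, 0.004, -1.0]]
force: [0.6, 0.9, -0.7]
width: 0.0335
```

Request:
apply_moves --commands '[[[0,0,0],[0,0,0],130],[[0,0,0],[0,0,0],110],[[0,0,0],[0,0,0],90],[[0,0,0],[0,0,0.02],90],[[0,0,0],[0,0,0.035],50],[[0,0,0],[0,0,0.045],20],[[0,0,0],[0,0,0],20]]'

```text
time: 19.75
tool_pos: [0.5715, -0.0297, 0.116]
tcp_rot: [[0.018, 1.0, 0.004], [1.0, -0.018, 0.002], [0.002, 0.004, -1.0]]
force: [0.4, 0.6, 0.6]
width: 0.0785
```

Request:
apply_moves --commands '[[[0,0,-0.044],[-0.0227,-0.0414,0],20],[[0,0,-0.044],[-0.0227,-0.0414,0],20],[[0,0,-0.044],[-0.0227,-0.0414,0],20],[[0,0,-0.044],[-0.0227,-0.0414,0],20],[[0,0,-0.044],[-0.0227,-0.0414,0],20],[[0,0,-0.044],[-0.0227,-0.0414,0],20],[[0,0,-0.044],[-0.0227,-0.0414,0],20],[[0,0,0],[0,0,-0.03],20],[[0,0,0],[0,0,0],20]]'

```text
time: 20.88
tool_pos: [0.4027, -0.325, 0.0769]
tcp_rot: [[0.328, 0.945, -0.004], [0.945, -0.328, 0.008], [0.006, -0.006, -1.0]]
force: [1.3, 1.1, 0.3]
width: 0.0782
```

Run:
```python
from h import *
s,_=grab('side','s7');t,_=grab('top','t7');o=r.get_obs();print(o['tool_pos'],o['tcp_rot'])
z=lambda i,y,x,h,w:cv2.resize(i[y:y+h,x:x+w,::-1],None,fx=6,fy=6,interpolation=cv2.INTER_CUBIC)
cv2.imwrite('pics/c7.png',np.hstack([z(t,150,300,95,60),z(s,115,290,95,70)]))
```

```text
[ 0.4050876  -0.32642684  0.08047023] [[ 3.26848153e-01  9.45075976e-01  1.29815439e-03]
 [ 9.45073365e-01 -3.26850373e-01  2.27332569e-03]
 [ 2.57276774e-03  4.83818834e-04 -9.99996573e-01]]
```

View pics/c7.png

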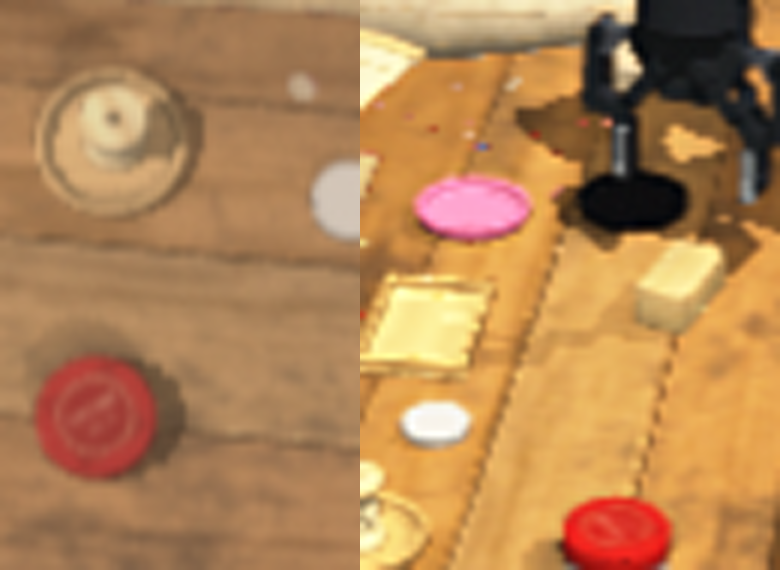

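Left panel: the reel stands upright in the dish and the tin hasn't moved. Right panel: the offcut's top face is centred near (681,270). I'll check it against the top estimate, and check clearance to the black dish.

Run:
```python
from h import *
f=lambda x,y,z:world('side',290+(x-360+.5)/6-.5,115+(y+.5)/6-.5,z=z)[:2]
print('off',f(681,270,.028),'tips',f(622,175,.09),f(748,200,.09),'tray1',f(425,326,.008))
print('black',world('top',455,217,z=.012)[:2])
```

```text
off [ 0.40337109 -0.32076445] tips [ 0.44324146 -0.33111035] [ 0.36082628 -0.30372395] tray1 [ 0.5647268  -0.26698798]
black [ 0.45068907 -0.45706562]
```

Request:
apply_moves --commands '[[[-0.002,0.001,0],[0.0035,0,-0.035],20],[[0,0,0],[0,0,-0.02],20],[[0,0,0],[0,0,0],20]]'

```text
time: 21.35
tool_pos: [0.4126, -0.3271, 0.0292]
tcp_rot: [[0.323, 0.946, 0.007], [0.946, -0.323, -0.006], [-0.004, 0.009, -1.0]]
force: [-0.6, 0.6, 0.8]
width: 0.0785
```

Request:
apply_moves --commands '[[[0.006,0.007,0],[-0.003,0.001,-0.013],20],[[0,0,0],[0,0,-0.0045],20],[[0,0,0],[0,0,0],20],[[0,0,0],[0,0,0],90],[[0,0,0],[0,0,0],140],[[0,0,0],[0,0,0],255],[[0,0,0],[0,0,0],255],[[0,0,0],[0,0,0],255],[[0,0,0],[0,0,0],255],[[0,0,0],[0,0,0],255]]'

```text
time: 22.6
tool_pos: [0.412, -0.3276, 0.0152]
tcp_rot: [[0.322, 0.947, 0.005], [0.947, -0.322, -0.005], [-0.003, 0.007, -1.0]]
force: [0.8, 0.7, 0.6]
width: 0.0341
```

Request:
apply_moves --commands '[[[0,0,0],[0,0,0.03],255],[[0,0,0],[0,0,0.035],255],[[0,0,0.058],[0.0312,0.0105,0],255],[[0,0,0.058],[0.0312,0.0105,0],255],[[0,0,0.058],[0.0312,0.0105,0],255],[[0,0,0.058],[0.0312,0.0105,0],255],[[0,0,0.058],[0.0312,0.0105,0],255],[[0,0,0],[0,0,0],255],[[0,0,0],[0,0,0],255]]'

```text
time: 23.72
tool_pos: [0.5709, -0.2729, 0.0804]
tcp_rot: [[0.03, 1.0, 0.003], [1.0, -0.03, -0.003], [-0.003, 0.003, -1.0]]
force: [-0.2, 0.1, -0.5]
width: 0.0337
```

Run:
```python
from h import *
s,_=grab('side','s8');o=r.get_obs();print(o['tool_pos'],o['tcp_rot'])
z=lambda i,y,x,h,w:cv2.resize(i[y:y+h,x:x+w,::-1],None,fx=6,fy=6,interpolation=cv2.INTER_CUBIC)
cv2.imwrite('pics/s8c.png',z(s,110,260,90,100))
```

```text
[ 0.57086977 -0.27283988  0.08043317] [[ 0.03049642  0.99952907  0.00340751]
 [ 0.99953131 -0.03048704 -0.00277337]
 [-0.00266818  0.00349049 -0.99999035]]
```

View pics/s8c.png

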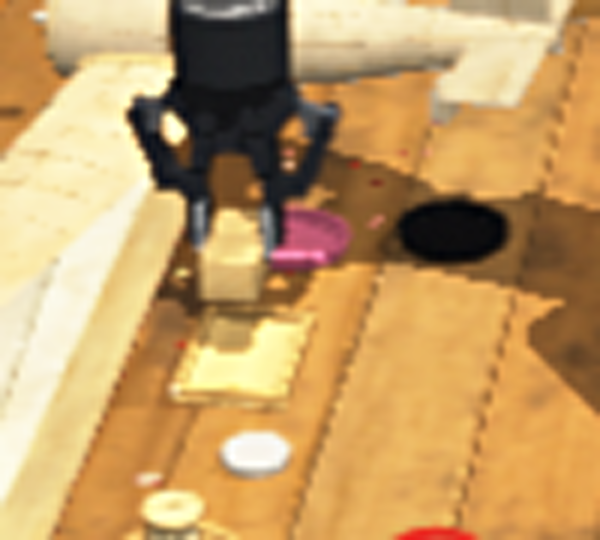

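The offcut at (232,265) is level and square to the tray. Lowering.

Request:
apply_moves --commands '[[[0.003,0.003,0],[0,-0.001,-0.03],255],[[0,0,0],[0,0,-0.016],255],[[0,0,0],[0,0,0],255]]'

```text
time: 24.15
tool_pos: [0.569, -0.2753, 0.0344]
tcp_rot: [[0.034, 0.999, 0.001], [0.999, -0.034, -0.001], [-0.001, 0.001, -1.0]]
force: [0.2, -0.5, -0.4]
width: 0.0336
```

Request:
apply_moves --commands '[[[0,0,0],[0.0015,0.0015,-0.009],255],[[0,0,0],[0,0,-0.002],255],[[0,0,0],[0,0,0],255]]'

```text
time: 24.52
tool_pos: [0.5714, -0.2747, 0.0249]
tcp_rot: [[0.035, 0.999, 0.004], [0.999, -0.035, -0.003], [-0.002, 0.004, -1.0]]
force: [-0.7, 0.0, 0.0]
width: 0.0339
```

Request:
apply_moves --commands '[[[0,0,0],[0,0,-0.0045],255],[[0,0,0],[0,0,0],255],[[0,0,0],[0,0,0],130],[[0,0,0],[0,0,0],110],[[0,0,0],[0,0,0],90],[[0,0,0],[0,0,0.02],90],[[0,0,0],[0,0,0.035],50],[[0,0,0],[0,0,0.045],20],[[0,0,0],[-0.04,0,0.03],20],[[0,0,0],[-0.05,0,0.03],20],[[0,0,0],[-0.05,0,0.03],20],[[0,0,0],[-0.05,0,0.03],20],[[0,0,0],[0,0,0],20]]'

```text
time: 26.15
tool_pos: [0.3778, -0.2753, 0.2612]
tcp_rot: [[0.033, 0.999, 0.019], [0.999, -0.033, -0.017], [-0.016, 0.019, -1.0]]
force: [0.3, 0.6, -0.9]
width: 0.0793
```

Run:
```python
from h import *
t,_=grab('top','t9');s,_=grab('side','s9')
z=lambda i,y,x,h,w,k:cv2.resize(i[y:y+h,x:x+w,::-1],(800,300),interpolation=cv2.INTER_CUBIC)
cv2.imwrite('pics/c9.png',np.vstack([z(t,145,180,95,254,3),z(s,130,230,94,250,3)]))
```

```text
(no output)
```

View pics/c9.png

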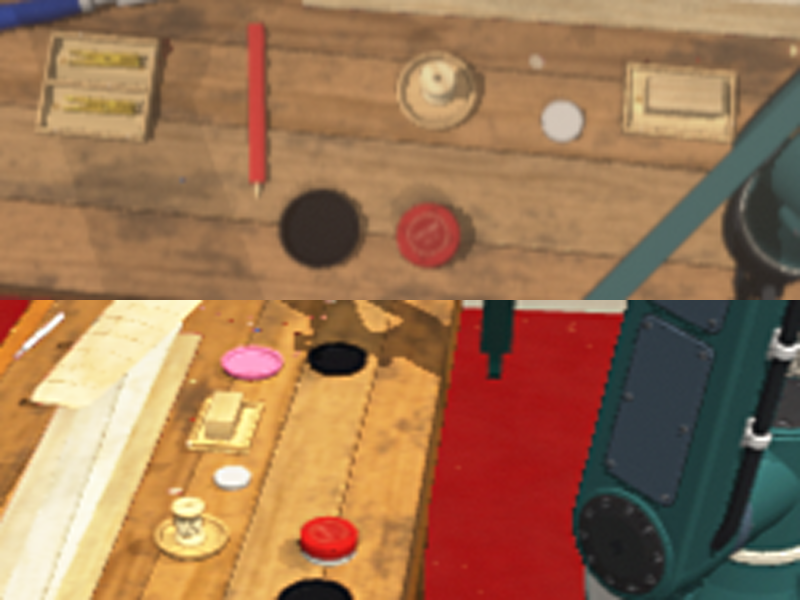

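All items are in place: pegs at (105,58) and (98,103), reel in the dish at (437,85), offcut flat in its tray at (686,95). The tin and pencil are where they were.

```bash
python3 -c "
from rig import r
print(r.get_obs()['joint_vel']);print(r.finish_job())"
```

```text
[ 1.01794562  3.05934096  1.31417142  0.0605283  -0.63764257  0.10524976]
the job is handed in; nothing more can be done
None
```

The job is done and handed in after about 26 s of the 93 s allowed. I placed the items in the order you gave: both pegs, then the reel, then the offcut.

**Last pictures, top and side:** In the top view, one peg lies flat in each bay of the two-bay tray. In both views, the reel stands upright in the pale wooden dish and the offcut lies flat in its tray. The pin tin and pencil look unmoved, and I left the black and pink look-alikes alone. The gripper was empty and clear of everything.

**Checks that disagreed:**
- **Cameras:** The two cameras differed by about 5–7 mm on position. I allowed for this, and it was well within the room in each tray.
- **Gripper width:** It read about 1.5 mm under the true size on every item.
- **First peg:** I gripped it too high at first and took a deeper grip before lifting it.
- **Hand-in:** The arm was still settling slightly, at up to 3 degrees/s, well above the bench.

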